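# Snap the water-level cap onto a planter

### The arm

A 6-joint arm with a two-finger parallel gripper is mounted at the origin on the work surface. World frame = base frame: x ahead of the robot, y to its left, z up, the work surface at z = 0. Lengths are in m, angles in rad, forces in N, time in s.
With the tool pointing down it reaches from about 0.3 to 0.85 m from the base axis. Payload 4.2 kg.
Tool frame: the origin (TCP) lies midway between the tips of the shut fingers; the grasp point (between the pads) lies r.hold_point_z behind it (r.hold_point_z is the distance from the TCP to the grasp point, in m); z points along the fingers, y is the direction in which the jaws open and shut (so a half turn about z gives the same grasp; the last joint's range is limited). The gripper opens to 91 mm and grips with 3 to 60 N. Pads are 32 mm wide; open, the fingers measure 118 mm over their backs; the gripper's body (76 mm by 178 mm) begins 60 mm behind the grasp point.
Start: joints at [1.219, 0.32, 1.565, -0, 1.257, -0.02], TCP at [0.187, 0.544, 0.214] pointing down, gripper open.
Joint ranges: [-3.11, 3.11], [-0.84, 2.01], [0.21, 2.61], [-1.34, 4.49], [0.05, 2.63], [-2.56, 2.56]. Speed limits (rad/s): [2.57, 2.57, 3.14, 3.14, 3.14, 3.14].

### API

Orientations are given as a unit quaternion [w, x, y, z].
In Python, from cell import r gives the robot as it stands.
- The arm moves only by the tool play_rows, never from a script. Its argument "plan" is a list that holds one entry, the list of rows, each a list of 7 numbers: the shift along the tool's x, y, z in mm, then the turn, a rotation vector about the tool's x, y, z in rad, then the gripper command: -1 is fully open, 1 is shut, values between are in proportion. In form: [[[dx, dy, dz, wx, wy, wz, gripper], ...]]. A call has 1 to 20 rows; each row shifts and turns the commanded pose from where the row before left it, along the tool's axes as they then stand; what a row does not reach is not made up. A row lasts 1/10 s, in which the tool goes at most 50 mm and 8.59 degrees, less where a joint would pass 70% of its speed; a pose out of reach is approached as far as the arm can. A call is refused whole if a number of a shift passes 50 or a number of a turn 0.15, either way. A call with a gripper value outside its range is refused whole. The fingers move at their own pace and stop on an object; the grip force is fixed at half the most. Time passes only in rows, so rows that do not move let the fingers close. It gives the time, the measured TCP pose, the force and the opening at its end, in the units of the state.
- r.sense(): the state, without advancing time (a new reading comes with each control period).
- r.snapshot(name): name is "scene" or "top" or "wrist"; returns a dict with "color" (400x640x3 uint8, red, green, blue), "fovy" (degrees; the focal length in pixels is half the picture's height over the tangent of half this angle, whatever the lens; pixels are square), "cx", "cy" (the principal point, pixels), "dist_coeffs" ([k1, k2, p1, p2, k3] as OpenCV has them; the pictures are not rectified), "view" (4x4, takes a point from world to camera coordinates). Camera axes: x right, y down, z forward; pixel columns grow to the right and rows downward; lengths in m; the calibration is good to about 2 mm. A picture is of the moment at which its call begins. There is no depth.
- r.hand_in(): hands the job in, once; it reports no verdict.
The state is a dict: "time": time; "joint_pos": joint angles; "qd": joint speeds; "joint_torque": joint torques, N m; "ee_pos": TCP position; "tcp_rot": TCP orientation; "ft_force": force on the tool from outside, world axes, zero at the start; "ft_torque": the same for the moment, N m; "gripper_width": finger opening in m.
Only numpy, scipy, OpenCV 4.12 (cv2) and the standard library are available. Lean on these libraries where they do the work, as an engineer would, in place of code of your own. Each camera call takes 0.05 s, during which the arm holds its last target. There are 200 camera calls.

### The job

Take the orange cap, turn it so that its beak points at the red flower on the planter's rim, and press it straight down onto the white stud in the middle of the planter until it clicks. Do not stop at the click: keep pressing so that the black spring seal under the cap is squeezed right down, firmly but without ramming it, and finish like that, with the gripper still holding the cap pressed down. Leave the other caps, the pots, the washer and the brush where they are.

Things in the scene. Friction and masses are not known exactly. Their poses are not given: they have to be found in the camera images.
- cap_center (a point): Centre of the orange cap to be fitted, on its axis, half-way up its 36 mm height. 40 mm round, 20 to 40 g, standing open end down on the bench. z is up; x points to its beak. Ribbed flats, full height, 24 mm wide, at y = +22 and -22 mm: grip across these, 44 mm apart. Hollow: bore 31 mm wide, 32 mm deep, narrowed to 23 mm by a rounded lip round its mouth.
- cap_beak (a point): Tip of the orange cap's beak: 36 mm out from the cap's axis along the cap's x, 11 mm above the cap's centre; the beak is 9 mm wide, 10 mm high. A white line on the cap's top runs along x towards it.
- stud (a point): On the upright axis of the planter's white stud, level with the top of the unpressed black seal ring (40 mm wide) around it. z is up; x points level to the red flower. Cap goes on coaxially, its x along this x. The cap's centre is 18 mm above this point when its foot meets the seal (just after the click), 14 mm above it with the seal squeezed right down.
- stud_tip (a point): Tapered tip of the stud (11 mm wide; the stud is 20 mm thick), 20 mm above the point stud. Four spring barbs stand out to 28 mm width 16 mm below the tip. Pressing the cap on, its lip meets them when the cap's centre is about 24 mm above the point stud; the push rises to some 6 to 12 N and at the click, at about 20 mm, drops below zero (the barbs pull the cap in).
- seal (a joint): Travel of the black spring seal ring around the stud: 0 when free, growing to 0.004 m when squeezed right down (10 N there, 2.5 N per mm, then a hard stop). A clicked cap that is let go leaves it at about 0.001.
- flower (a point): The red flower with a yellow middle on top of the planter's rim, 35 mm wide, level with the rim: the mark that the beak must point at. 94 mm out from the stud's axis along the stud's x, 2 mm higher than the point stud.
- cap_green_center (a point): Centre of the green cap (same shape as the orange one, x to its beak), a bystander on the bench.
- cap_grey_center (a point): Centre of the grey cap (same shape as the orange one, x to its beak), a bystander on the bench.
- pot_teal: Small teal pot, 88 mm wide, 62 mm high, a bystander; origin at the centre of its underside.
- pot_pink: Small pink pot, 92 mm wide, 70 mm high, a bystander; origin at the centre of its underside.
- pot_blue: Small blue bowl, 90 mm wide, 45 mm high, a bystander; origin at the centre of its underside.
- washer: Black rubber washer, 44 mm wide, 8 mm high, a bystander lying on the bench; origin at the centre of its underside.
- brush: Dusting brush lying on the bench, a bystander; origin at the middle of its underside.
Not all that is in view belongs to the job. Of the things that look like the part that bears cap_center, take the one that is nearest to the robot's base at the start.

How it is judged:
On the way:
1. the orange cap has been lifted well clear of the bench (height (world z) of cap_center above 0.06 m), for 0.1 s.
At the end, for the whole second after the job is handed in: The orange cap is clicked onto the stud (axes within 3.5 mm, tilt under 7 degrees), its beak tip within 8 mm sideways of the line to the red flower, and the gripper still holds it down (over 3 N) with the seal squeezed by more than 2.5 of its 4 mm through the last second (value of joint seal above 0.0025 m and z of cap_center in the frame of stud below 0.0158 m and horizontal distance between cap_center and stud below 0.0035 m and angle between cap_center's own z axis and vertical below 0.12 rad and x of cap_beak in the frame of stud above 0.02 m and y of cap_beak in the frame of stud between -0.008 and 0.008 m and contact force between the fingers and cap above 3 N); the arm keeps its last pose, push and grip.
It fails at once if a bystander is pushed or lifted more than 25 mm from its place (distance of any of cap_green_center, cap_grey_center, pot_teal, pot_pink, pot_blue, washer, brush from where it was at the start of the episode above 0.025 m).
It fails at once if the cap is rammed onto the planter with more than 70 N (contact force between cap and planter above 70 N).
It also fails if it takes over 42 s, if anything falls off the work surface, if the arm or the gripper's body presses on something with over 40 N, if the wrist force passes 120 N, or if a joint passes its speed limit or range.

## Working session

There is one attempt and no reset: what is moved stays moved. The work goes in short steps, Python scripts to look and compute and a tool call to move; the robot and the scene stay as the last step left them, time stands still between calls to the robot, and variables do not carry over. Pictures are saved under pics/ and viewed, about 8 in all and at most 12, crops included, and the job is handed in when it is done.

Besides the shell and the picture viewer there is one more tool, called as name(argument=value, ...), one argument or row to a line, values as JSON. play_rows: Moves the arm, as the interface text tells. Its arguments: {"type":"object","properties":{"plan":{"type":"array","items":{"type":"array","items":{"type":"array","items":{"type":"number"}}}}},"required":["plan"]}

```bash
mkdir -p pics; cat > h.py <<'E'
import numpy as np, cv2, pickle
from cell import r
def snap(n,tag):
    s=r.snapshot(n); pickle.dump(s,open(f'pics/{tag}.pkl','wb')); cv2.imwrite(f'pics/{tag}.png',s['color'][:,:,::-1]); return s
def load(tag): return pickle.load(open(f'pics/{tag}.pkl','rb'))
def K(s):
    h=s['color'].shape[0]; f=h/2/np.tan(np.radians(s['fovy'])/2)
    return np.array([[f,0,s['cx']],[0,f,s['cy']],[0,0,1]]),np.array(s['dist_coeffs'],float)
def ray(s,uv):
    k,d=K(s); p=cv2.undistortPoints(np.array([[uv]],float),k,d)[0,0]
    V=np.array(s['view']); R,t=V[:3,:3],V[:3,3]
    return -R.T@t, R.T@np.array([p[0],p[1],1])
def atz(s,uv,z):
    o,d=ray(s,uv); return o+d*(z-o[2])/d[2]
def tri(*prs):
    A=np.zeros((3,3));b=np.zeros(3)
    for s,uv in prs:
        o,d=ray(s,uv); d/=np.linalg.norm(d); P=np.eye(3)-np.outer(d,d);A+=P;b+=P@o
    x=np.linalg.solve(A,b); return x
def proj(s,P):
    k,d=K(s);V=np.array(s['view']); rv=cv2.Rodrigues(V[:3,:3])[0]
    return cv2.projectPoints(np.array(P,float).reshape(-1,1,3),rv,V[:3,3],k,d)[0][:,0]
def crop(tag,x0,y0,x1,y1,f,out):
    im=cv2.imread(f'pics/{tag}.png')[y0:y1,x0:x1]; cv2.imwrite(f'pics/{out}.png',cv2.resize(im,None,fx=f,fy=f,interpolation=cv2.INTER_CUBIC))
E
python3 - <<'E'
from h import *
for n in("scene","top","wrist"):
    s=snap(n,n+'0'); print(n,s['fovy'],s['dist_coeffs'],np.round(ray(s,(320,200)),3).tolist())
print(r.sense(), r.hold_point_z)
E
```

```text
scene 42.35087823405876 [-0.01242212  0.          0.          0.          0.        ] [[1.423, -0.594, 1.358], [-0.512, 0.337, -0.79]]
top 53.684983552897926 [0.0309028 0.        0.        0.        0.       ] [[0.453, -0.009, 1.065], [0.11, -0.032, -0.993]]
wrist 69.19185970699047 [-0.00553695  0.          0.          0.          0.        ] [[0.112, 0.57, 0.383], [0.275, -0.107, -0.955]]
{'time': 0.15, 'joint_pos': array([ 1.21896928e+00,  3.20129048e-01,  1.56541479e+00, -6.95523948e-06,
        1.25740226e+00, -1.99888034e-02]), 'qd': array([-0.00120214, -0.00146552, -0.00198479,  0.00026101,  0.00054275,
        0.00180696]), 'joint_torque': array([-3.80138108e-04, -4.12782919e+01, -2.32152289e+01,  7.26989494e-02,
        4.34810075e-02, -1.23894488e-04]), 'ee_pos': array([0.18718425, 0.54326364, 0.2133164 ]), 'tcp_rot': array([-1.21833415e-04,  1.65157805e-01,  9.86266922e-01, -6.65669385e-04]), 'ft_force': array([-0.67834887,  1.4513132 , -0.45436435]), 'ft_torque': array([-0.03116624,  0.00171061, -0.00835349]), 'gripper_width': 0.09140270523728265} 0.0188
```

View pics/top0.png

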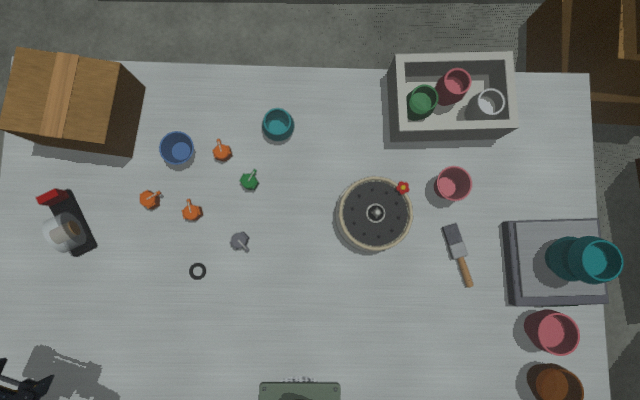

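View pics/scene0.png

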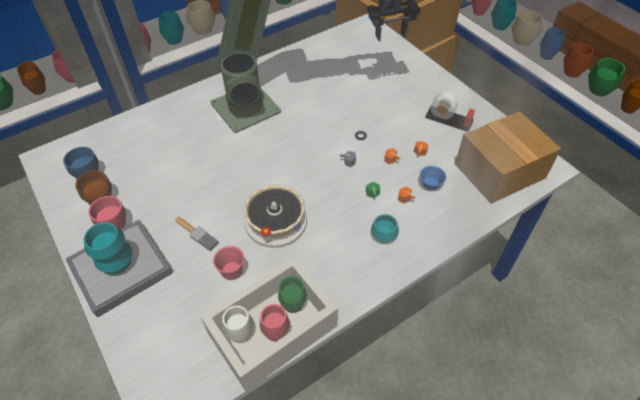

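Top view: there are three orange caps at (150,199), (192,210) and (222,150). The planter is at (376,213) with its flower at (403,187), and the robot base is at the bottom, near (300,390). Next I work out each cap's distance from the base and enlarge the candidates.

```bash
python3 - <<'E'
from h import *
t=load('top0');s=load('scene0')
for uv in((150,199),(192,210),(222,150)):
    p=atz(t,uv,.03);print(uv,p.round(3),np.hypot(*p[:2]).round(3),proj(s,p).round(0))
print(proj(t,[0,0,0]))
crop('top0',130,130,270,230,5,'tc')
a=cv2.imread('pics/top0.png')[165:265,325:425];b=cv2.imread('pics/scene0.png')[175:255,235:315]
cv2.imwrite('pics/pl.png',np.hstack([cv2.resize(a,(400,400),interpolation=cv2.INTER_CUBIC),cv2.resize(b,(400,400),interpolation=cv2.INTER_CUBIC)]))
E
```

```text
(150, 199) [0.562 0.398 0.03 ] 0.689 [[420. 146.]]
(192, 210) [0.535 0.29  0.03 ] 0.608 [[391. 154.]]
(222, 150) [0.696 0.219 0.03 ] 0.73 [[405. 193.]]
[[299.07280456 424.24437738]]
```

View pics/tc.png

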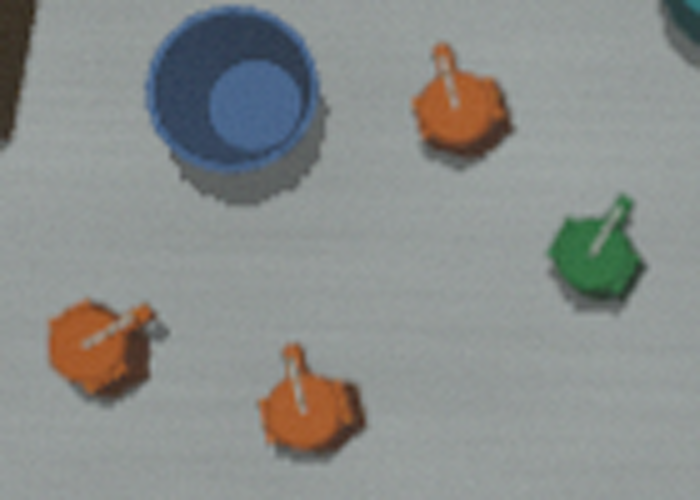

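View pics/pl.png

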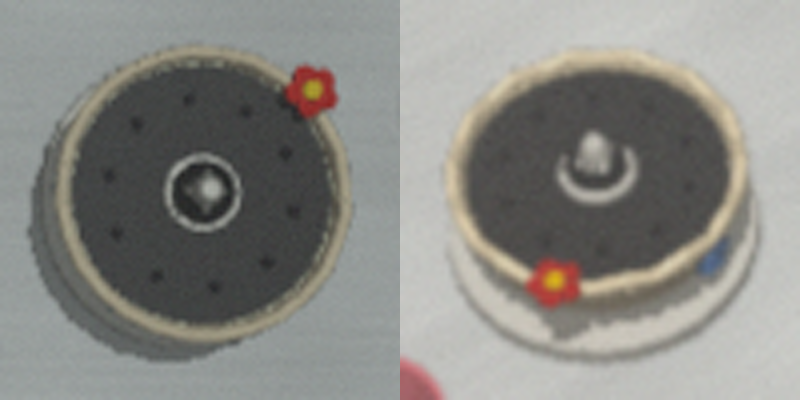

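```bash
python3 - <<'E'
from h import *
t=load('top0');s=load('scene0')
c=lambda u,v,f,x,y:((u+.5)/f-.5+x,(v+.5)/f-.5+y)
F=tri((t,c(313,90,4,325,165)),(s,c(154,281,5,235,175)))
S=tri((t,c(211,186,4,325,165)),(s,c(194,134,5,235,175)))
print('flower',F,'tip',S,np.linalg.norm((F-S)[:2]))
b=atz(t,c(292,349,5,130,130),.029);o=atz(t,c(303,410,5,130,130),.036)
print('cap',o,b,np.linalg.norm((o-b)[:2]),np.degrees(np.arctan2(*(b-o)[[1,0]])),np.degrees(np.arctan2(*(F-S)[[1,0]])))
E
```

```text
flower [ 0.59943224 -0.24980036  0.08048461] tip [ 0.5350409  -0.1810077   0.10527675] 0.09422671852490945
cap [0.53035053 0.29226652 0.036     ] [0.56264567 0.30162752 0.029     ] 0.03362446452331246 16.164635604225317 -46.89275802422099
```

The cap that fits is the one at (192,210), about 0.61 m from the base; the others are at 0.69 and 0.73 m. The enlarged crop shows it with its beak up and slightly left. I'll look at the planter with the wrist camera first.

play_rows(
  plan=[
    [[-35,-35.4,-2.3,0,0,0,-0.4],[-35,-35.4,-2.3,0,0,0,-0.4],[-35,-35.4,-2.3,0,0,0,-0.4],[-35,-35.4,-2.3,0,0,0,-0.4],[-35,-35.4,-2.3,0,0,0,-0.4],[-35,-35.4,-2.3,0,0,0,-0.4],[-35,-35.4,-2.3,0,0,0,-0.4],[-35,-35.4,-2.3,0,0,0,-0.4],[-35,-35.4,-2.3,0,0,0,-0.4],[-35,-35.4,-2.3,0,0,0,-0.4],[-35,-35.4,-2.3,0,0,0,-0.4],[-35,-35.4,-2.3,0,0,0,-0.4],[-35,-35.4,-2.3,0,0,0,-0.4],[-35,-35.4,-2.3,0,0,0,-0.4],[-35,-35.4,-2.3,0,0,0,-0.4],[-35,-35.4,-2.3,0,0,0,-0.4],[0,0,0,0,0,0.12,-0.4],[0,0,0,0,0,0.12,-0.4],[0,0,0,0,0,0.12,-0.4],[0,0,0,0,0,0.12,-0.4]],
  ],
)

```text
time: 2.15
ee_pos: [0.532, -0.1745, 0.2502]
tcp_rot: [-0.001, 0.397, 0.918, 0.0]
ft_force: [-0.8, 0.2, 0.3]
gripper_width: 0.0639
```

play_rows(
  plan=[
    [[0,0,0,0,0,0,-0.4],[0,0,0,0,0,0,-0.4]],
  ],
)

```text
time: 2.35
ee_pos: [0.5321, -0.1742, 0.2505]
tcp_rot: [-0.0, 0.394, 0.919, 0.0]
ft_force: [-0.7, -0.7, -0.1]
gripper_width: 0.0637
```

```bash
python3 - <<'E'
from h import *
s=snap('wrist','w1');q=r.sense();print(q['ee_pos'],q['tcp_rot'],q['ft_force'],proj(s,[[.535,-.181,.1],[.6,-.25,.08]]))
E
```

```text
[ 0.53218017 -0.17422811  0.25058722] [-1.42189960e-04  3.93858632e-01  9.19171016e-01  3.27940745e-05] [-0.16642657  0.52700752 -0.38396286] [[320.53496423 190.11377052]
 [320.42357236 256.31549886]]
```

View pics/w1.png

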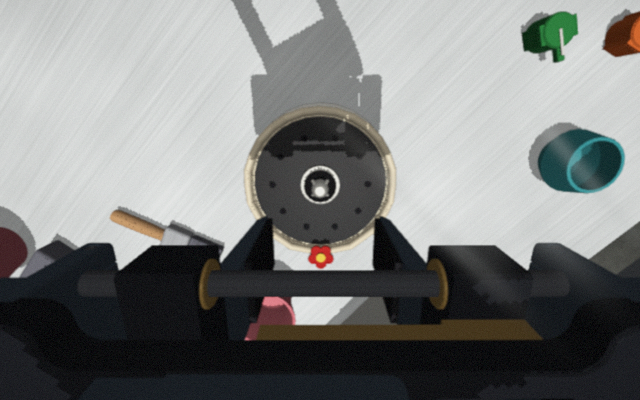

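The planter shows with its stud at about (320,187) and the flower at (320,258). The earlier estimate projects to within 2-3 px of these.

```bash
python3 - <<'E'
from h import *
crop('w1',280,150,360,275,6,'w1c')
im=cv2.imread('pics/w1c.png');cv2.imwrite('pics/w1c.png',im[:600] if 0 else cv2.resize(im,(384,600)))
i=load('w1')['color'].astype(int)
m=(i[...,0]>150)&(i[...,1]<80)&(i[...,2]<80);v,u=np.nonzero(m[230:280,295:345]);print('red',u.mean()+295,v.mean()+230,len(u))
y=(i[...,0]>180)&(i[...,1]>140)&(i[...,2]<110);v,u=np.nonzero(y[230:280,295:345]);print('yel',u.mean()+295,v.mean()+230,len(u))
E
```

```text
red 320.3584229390681 255.61290322580646 279
yel 320.265625 257.40625 64
```

View pics/w1c.png

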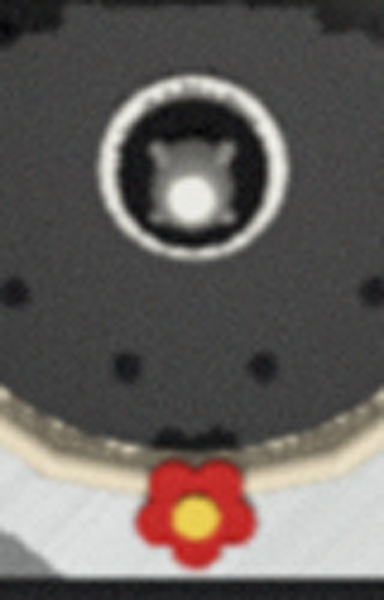

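```bash
python3 - <<'E'
from h import *
t=load('top0');s=load('scene0');w=load('w1')
c=lambda u,v,f,x,y:((u+.5)/f-.5+x,(v+.5)/f-.5+y)
F3=[(t,c(313,90,4,325,165)),(s,c(154,281,5,235,175)),(w,(320.3,257.5))]
T3=[(t,c(211,186,4,325,165)),(s,c(194,134,5,235,175)),(w,(319.2,190.85))]
R3=[(t,c(203,192,4,325,165)),(w,(319.9,184.4))]
for n,L in(('F',F3),('T',T3),('R',R3)):
    p=tri(*L);print(n,p.round(4),[(proj(a,p)[0]-uv).round(1).tolist() for a,uv in L])
print('F w',atz(w,(320.3,257.5),.08),'T w',atz(w,(319.2,190.85),.098),'ring w .07,.078',atz(w,(319.9,184.4),.07),atz(w,(319.9,184.4),.078))
print('F t',atz(t,F3[0][1],.08),'T t',atz(t,T3[0][1],.098),'R t',atz(t,R3[0][1],.07),)
E
```

```text
F [ 0.5999 -0.2501  0.0817] [[0.1, -0.3], [-0.2, -0.1], [0.0, -0.6]]
T [ 0.5345 -0.1812  0.1047] [[-0.0, 0.2], [-0.2, 0.0], [0.8, 0.2]]
R [ 0.5334 -0.1808  0.0784] [[-0.0, -0.0], [-0.1, 0.0]]
F w [ 0.60106462 -0.2513573   0.08      ] T w [ 0.53485313 -0.18310395  0.098     ] ring w .07,.078 [ 0.53478808 -0.18228964  0.07      ] [ 0.53347007 -0.18077609  0.078     ]
F t [ 0.59927849 -0.25029168  0.08      ] T t [ 0.53559064 -0.18242118  0.098     ] R t [ 0.53405582 -0.18235244  0.07      ]
```

Planter: stud xy is about (0.534, -0.181) and z about 0.081, with the flower heading at about -46.5°. Now I go over the cap.

play_rows(
  plan=[
    [[33.9,32,5,0,0,0,-0.4],[33.9,32,5,0,0,0,-0.4],[33.9,32,5,0,0,0,-0.4],[33.9,32,5,0,0,0,-0.4],[33.9,32,5,0,0,0,-0.4],[33.9,32,5,0,0,0,-0.4],[33.9,32,5,0,0,0,-0.4],[33.9,32,5,0,0,0,-0.4],[33.9,32,5,0,0,0,-0.4],[33.9,32,5,0,0,0,-0.4],[0,0,0,0,0,-0.136,-0.4],[0,0,0,0,0,-0.136,-0.4],[0,0,0,0,0,-0.136,-0.4],[0,0,0,0,0,-0.136,-0.4],[0,0,0,0,0,-0.136,-0.4],[0,0,0,0,0,-0.136,-0.4],[0,0,0,0,0,-0.136,-0.4],[0,0,0,0,0,-0.136,-0.4],[0,0,0,0,0,0,-0.4],[0,0,0,0,0,0,-0.4]],
  ],
)

```text
time: 4.4
ee_pos: [0.5311, 0.292, 0.2007]
tcp_rot: [-0.0, -0.137, 0.991, 0.0]
ft_force: [-0.2, 0.1, -0.7]
gripper_width: 0.0639
```

```bash
python3 - <<'E'
from h import *
s=snap('wrist','w2');q=r.sense();print(q['ee_pos'],q['tcp_rot'])
p=proj(s,[[.530,.292,.036],[.5626,.3016,.029]]);print(p)
u,v=p[0].astype(int);print(u-50,v-35);crop('w2',max(u-50,0),max(v-35,0),u+50,v+60,6,'w2c')
E
```

```text
[0.53109639 0.29192054 0.20074447] [-4.76469765e-06 -1.36801753e-01  9.90598444e-01  4.73078113e-05]
[[323.57200847 180.42276195]
 [323.88339404 205.8382748 ]]
273 145
```

View pics/w2c.png

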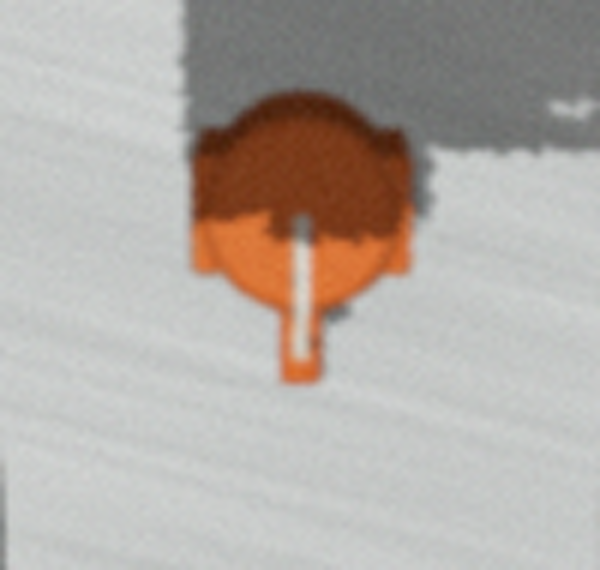

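The crop shows the orange cap with its white line running from (301,215) to (301,360) in the crop. The flats are at x = 192 and 410, so it is already aligned with the tool.

```bash
python3 - <<'E'
from h import *
w=load('w2');c=lambda u,v:((u+.5)/6-.5+273,(v+.5)/6-.5+145)
o=atz(w,c(301,215),.036);e=atz(w,c(301.5,358),.036);b=atz(w,c(301,362),.034)
q=r.sense();R=cv2.Rodrigues(np.zeros(3))[0]
from scipy.spatial.transform import Rotation as Ro
R=Ro.from_quat(q['tcp_rot'][[1,2,3,0]]).as_matrix()
d=e-o;print(o,e,np.degrees(np.arctan2(d[1],d[0])),'tool -x',np.degrees(np.arctan2(-R[1,0],-R[0,0])))
for p in(o,b):print('in tool mm',(R.T@(p-q['ee_pos'])*1000).round(1))
E
```

```text
[0.53025601 0.29106182 0.036     ] [0.55876548 0.29917341 0.036     ] 15.882256793280234 tool -x 15.725638953088794
in tool mm [  1.   -0.6 164.7]
in tool mm [-30.1  -0.6 166.7]
```

play_rows(
  plan=[
    [[1,-0.6,35,0,0,0,-0.4],[0,0,40,0,0,0,-0.4],[0,0,40,0,0,0,-0.4],[0,0,35,0,0,0,-0.4],[0,0,20,0,0,0,-0.4],[0,0,15,0,0,0,-0.4],[0,0,5.5,0,0,0,-0.4],[0,0,0,0,0,0,-0.4],[0,0,0,0,0,0,1],[0,0,0,0,0,0,1],[0,0,0,0,0,0,1],[0,0,0,0,0,0,1],[0,0,0,0,0,0,1],[0,0,0,0,0,0,1],[0,0,0,0,0,0,1]],
  ],
)

```text
time: 5.95
ee_pos: [0.5309, 0.2914, 0.0113]
tcp_rot: [0.001, -0.138, 0.99, 0.0]
ft_force: [0.1, 0.1, 6.0]
gripper_width: 0.0442
```

play_rows(
  plan=[
    [[0,0,-10,0,0,0,1],[0,0,-30,0,0,0,1],[0,0,-45,0,0,0,1],[0,0,-45,0,0,0,1],[0,0,-40,0,0,0,1],[0,0,-20,0,0,0,1],[6,-22,0,0,0,0,1],[12,-44,0,0,0,0,1],[12,-44,0,0,0,0,1],[12,-44,0,0,0,0,1],[12,-44,0,0,0,0,1],[12,-44,0,0,0,0,1],[12,-44,0,0,0,0,1],[12,-44,0,0,0,0,1],[12,-44,0,0,0,0,1],[12,-44,0,0,0,0,1],[12,-40,0,0,0,0,1],[0,0,0,0,0,0,1]],
  ],
)

```text
time: 7.75
ee_pos: [0.5335, -0.1886, 0.2003]
tcp_rot: [-0.0, -0.135, 0.991, -0.001]
ft_force: [0.6, 1.0, -0.7]
gripper_width: 0.0437
```

play_rows(
  plan=[
    [[0,0,0,0,0,0.136,1],[0,0,0,0,0,0.136,1],[0,0,0,0,0,0.136,1],[0,0,0,0,0,0.136,1],[0,0,0,0,0,0.136,1],[0,0,0,0,0,0.136,1],[0,0,0,0,0,0.136,1],[0,0,0,0,0,0.136,1],[0,0,0,0,0,0,1],[0,0,0,0,0,0,1]],
  ],
)

```text
time: 8.75
ee_pos: [0.5339, -0.1834, 0.2003]
tcp_rot: [-0.0, 0.393, 0.919, 0.0]
ft_force: [-0.0, -0.4, 0.3]
gripper_width: 0.044
```

```bash
python3 - <<'E'
from h import *
from scipy.spatial.transform import Rotation as Ro
s=snap('wrist','w3');snap('top','t3');snap('scene','s3');q=r.sense();print(q['ee_pos'],q['tcp_rot'],q['ft_force'],q['gripper_width'])
R=Ro.from_quat(q['tcp_rot'][[1,2,3,0]]).as_matrix();print('tool -x',np.degrees(np.arctan2(-R[1,0],-R[0,0])))
pc=q['ee_pos']+R@[0,0,-.0247];print(proj(s,pc)) # expected top centre
u,v=proj(s,pc)[0].astype(int);print(u-45,v-45)
crop('w3',u-45,v-45,u+45,v+60,5,'w3c')
E
```

```text
[ 0.53394087 -0.1837032   0.20027059] [-7.97391873e-05  3.94109589e-01  9.19063446e-01  8.62968609e-05] [-0.73017036  0.38161509 -0.28309406] 0.04359354237475955
tool -x -46.420905728674
[[322.24026751 260.96449102]]
277 215
```

View pics/w3c.png

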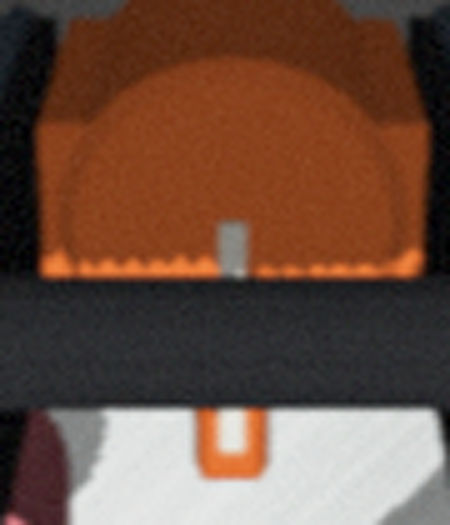

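```bash
python3 - <<'E'
from h import *
from scipy.spatial.transform import Rotation as Ro
w=load('w3');q=r.sense();R=Ro.from_quat(q['tcp_rot'][[1,2,3,0]]).as_matrix()
c=lambda u,v:((u+.5)/5-.5+277,(v+.5)/5-.5+215)
for n,uv,h in(('start',(232.5,221),.0247),('disc far edge top',(235,58),.0247),('beak',(232,477),.0227),('flatL',(37,122),.0247),('flatR',(431,122),.0247)):
    p=atz(w,c(*uv),q['ee_pos'][2]+h);print(n,p.round(4),(R.T@(p-q['ee_pos'])*1000).round(1))
E
```

```text
start [ 0.5334 -0.1824  0.225 ] [  1.3   0.5 -24.7]
disc far edge top [ 0.5201 -0.1681  0.225 ] [ 20.9   0.7 -24.7]
beak [ 0.5576 -0.2079  0.223 ] [-33.9   0.5 -22.7]
flatL [ 0.5096 -0.1884  0.225 ] [ 13.3 -20.9 -24.7]
flatR [ 0.5407 -0.1588  0.225 ] [ 13.4  22.1 -24.7]
```

```bash
python3 - <<'E'
from h import *
from scipy.optimize import least_squares
t=load('top0');s=load('scene0');w=load('w1')
c=lambda u,v,f,x,y:((u+.5)/f-.5+x,(v+.5)/f-.5+y)
F=[(t,c(313,90,4,325,165)),(s,c(154,281,5,235,175)),(w,(320.3,257.5))]
T=[(t,c(211,186,4,325,165)),(s,c(194,134,5,235,175)),(w,(319.2,190.85))]
def f(a):
    x,y,z,h=a;P=[x+.094*np.cos(h),y+.094*np.sin(h),z+.002];Q=[x,y,z+.02]
    return np.concatenate([proj(i,P)[0]-u for i,u in F]+[proj(i,Q)[0]-u for i,u in T])
o=least_squares(f,[.534,-.181,.08,-.81],x_scale=[.01,.01,.01,.1]);print(o.x,np.degrees(o.x[3]),o.fun.round(1))
E
```

```text
[ 0.53430795 -0.18201838  0.0819918  -0.80320438] -46.02022121411404 [ 0.1 -0.3 -0.2 -0.7  0.  -0.1  0.1  0.4 -0.4  0.6  0.3 -0.1]
```

play_rows(
  plan=[
    [[0,1.2,10,0,0,0,1],[0,0,20,0,0,0,1],[0,0,20,0,0,0,1],[0,0,15,0,0,0,1],[0,0,10,0,0,0,1],[0,0,5,0,0,0,1],[0,0,3,0,0,0,1],[0,0,2,0,0,0,1],[0,0,2,0,0,0,1],[0,0,2,0,0,0,1],[0,0,2,0,0,0,1],[0,0,2,0,0,0,1],[0,0,2,0,0,0,1],[0,0,0,0,0,0,1]],
  ],
)

```text
time: 10.3
ee_pos: [0.5347, -0.183, 0.1049]
tcp_rot: [-0.0, 0.395, 0.919, 0.0]
ft_force: [-0.2, 0.0, 0.0]
gripper_width: 0.0437
```

play_rows(
  plan=[
    [[0,0,1,0,0,0,1],[0,0,1,0,0,0,1],[0,0,1,0,0,0,1],[0,0,1,0,0,0,1],[0,0,1,0,0,0,1],[0,0,0,0,0,0,1]],
  ],
)

```text
time: 10.9
ee_pos: [0.5348, -0.1831, 0.1]
tcp_rot: [-0.0, 0.395, 0.919, 0.0]
ft_force: [-0.4, -0.1, -0.3]
gripper_width: 0.0439
```

play_rows(
  plan=[
    [[0,0,1,0,0,0,1],[0,0,1,0,0,0,1],[0,0,0,0,0,0,1]],
  ],
)

```text
time: 11.2
ee_pos: [0.5348, -0.183, 0.0981]
tcp_rot: [-0.0, 0.395, 0.919, 0.0]
ft_force: [0.5, -0.2, -0.2]
gripper_width: 0.0438
```

play_rows(
  plan=[
    [[0,0,1,0,0,0,1],[0,0,1,0,0,0,1],[0,0,0,0,0,0,1]],
  ],
)

```text
time: 11.5
ee_pos: [0.5348, -0.183, 0.0964]
tcp_rot: [-0.0, 0.395, 0.919, 0.0]
ft_force: [-2.0, 0.7, 2.5]
gripper_width: 0.0438
```

play_rows(
  plan=[
    [[0,0,1,0,0,0,1],[0,0,0,0,0,0,1]],
  ],
)

```text
time: 11.7
ee_pos: [0.535, -0.183, 0.0957]
tcp_rot: [0.0, 0.395, 0.919, 0.0]
ft_force: [-1.6, 1.6, 4.3]
gripper_width: 0.0438
```

play_rows(
  plan=[
    [[0,0,1,0,0,0,1],[0,0,0,0,0,0,1]],
  ],
)

```text
time: 11.9
ee_pos: [0.5351, -0.1831, 0.0952]
tcp_rot: [0.0, 0.395, 0.919, 0.0]
ft_force: [-2.6, 1.3, 7.5]
gripper_width: 0.044
```

play_rows(
  plan=[
    [[0,0,1,0,0,0,1],[0,0,0,0,0,0,1]],
  ],
)

```text
time: 12.1
ee_pos: [0.5351, -0.1831, 0.0944]
tcp_rot: [0.0, 0.395, 0.919, 0.0]
ft_force: [-2.1, 1.4, 8.7]
gripper_width: 0.044
```

play_rows(
  plan=[
    [[0,0,1,0,0,0,1],[0,0,0,0,0,0,1]],
  ],
)

```text
time: 12.3
ee_pos: [0.5345, -0.1829, 0.0918]
tcp_rot: [-0.0, 0.395, 0.919, 0.0]
ft_force: [-0.3, 0.7, -3.6]
gripper_width: 0.0437
```

Clicked: the push rose to 8.7 N, then dropped to -3.6 N. Now I press on to squeeze the seal.

play_rows(
  plan=[
    [[0,0,1,0,0,0,1],[0,0,1,0,0,0,1],[0,0,0,0,0,0,1]],
  ],
)

```text
time: 12.6
ee_pos: [0.5348, -0.1831, 0.0902]
tcp_rot: [-0.0, 0.395, 0.919, 0.0]
ft_force: [-2.3, 0.5, 2.4]
gripper_width: 0.0436
```

play_rows(
  plan=[
    [[0,0,1,0,0,0,1],[0,0,1,0,0,0,1],[0,0,0,0,0,0,1]],
  ],
)

```text
time: 12.9
ee_pos: [0.535, -0.1832, 0.0887]
tcp_rot: [0.0, 0.395, 0.919, 0.0]
ft_force: [-2.3, 1.0, 5.6]
gripper_width: 0.0435
```

play_rows(
  plan=[
    [[0,0,1,0,0,0,1],[0,0,0,0,0,0,1]],
  ],
)

```text
time: 13.1
ee_pos: [0.535, -0.1832, 0.088]
tcp_rot: [0.0, 0.395, 0.919, -0.0]
ft_force: [-2.9, 2.2, 7.1]
gripper_width: 0.0437
```

play_rows(
  plan=[
    [[0,0,1,0,0,0,1],[0,0,0,0,0,0,1]],
  ],
)

```text
time: 13.3
ee_pos: [0.535, -0.1832, 0.0873]
tcp_rot: [0.0, 0.395, 0.919, 0.0]
ft_force: [-3.6, 1.1, 8.5]
gripper_width: 0.0438
```

Force is following the seal's 2.5 N/mm, so I continue to the hard stop.

play_rows(
  plan=[
    [[0,0,1,0,0,0,1],[0,0,0,0,0,0,1]],
  ],
)

```text
time: 13.5
ee_pos: [0.535, -0.1832, 0.0871]
tcp_rot: [0.001, 0.395, 0.919, 0.0]
ft_force: [-4.3, 2.2, 13.3]
gripper_width: 0.0435
```

play_rows(
  plan=[
    [[0,0,1,0,0,0,1],[0,0,0,0,0,0,1]],
  ],
)

```text
time: 13.7
ee_pos: [0.535, -0.1832, 0.087]
tcp_rot: [0.001, 0.395, 0.919, 0.0]
ft_force: [-6.1, 2.8, 18.4]
gripper_width: 0.0439
```

play_rows(
  plan=[
    [[0,0,0.7,0,0,0,1],[0,0,0,0,0,0,1],[0,0,0,0,0,0,1]],
  ],
)

```text
time: 14.0
ee_pos: [0.535, -0.1833, 0.087]
tcp_rot: [0.001, 0.395, 0.919, 0.0]
ft_force: [-6.9, 2.8, 21.3]
gripper_width: 0.0436
```

It hit the hard stop at TCP z 0.087, holding at 21 N. I'll take one check picture before handing in.

play_rows(
  plan=[
    [[0,0,0,0,0,0,1],[0,0,0,0,0,0,1],[0,0,0,0,0,0,1],[0,0,0,0,0,0,1],[0,0,0,0,0,0,1]],
  ],
)

```text
time: 14.5
ee_pos: [0.535, -0.1832, 0.087]
tcp_rot: [0.001, 0.395, 0.919, 0.0]
ft_force: [-6.6, 2.3, 20.3]
gripper_width: 0.0436
```

```bash
python3 - <<'E'
from h import *
snap('wrist','w4');snap('scene','s4');
a=cv2.resize(cv2.imread('pics/w4.png')[190:350,240:400],(400,400),interpolation=cv2.INTER_CUBIC)
b=cv2.resize(cv2.imread('pics/s4.png')[165:245,235:315],(400,400),interpolation=cv2.INTER_CUBIC)
cv2.imwrite('pics/f4.png',np.hstack([a,b]));print(r.sense()['ft_force'])
E
```

```text
[-5.90276431  3.61042127 21.91281383]
```

View pics/f4.png

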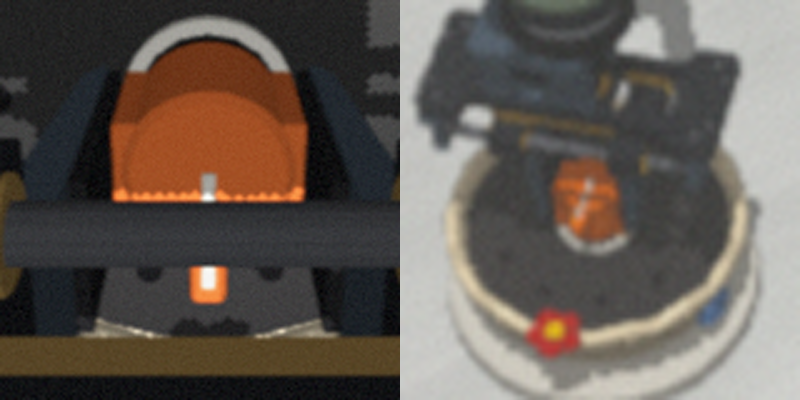

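The pictures show the cap seated inside the white collar, still held. Its beak is at (208,290) in the left crop, in line with the symmetric holes, and points at the flower at (554,332) in the right crop. I'm handing in.

```bash
python3 -c "
from cell import r
print(r.hand_in())"
```

```text
the job is handed in; nothing more can be done
None
```

The orange cap is clicked onto the stud with its beak towards the flower, and the gripper is still holding it pressed down. I handed the job in at about 14.6 s of the 42 s allowed; it reports no verdict.

- **Cap choice:** I took the orange cap nearest the base, about 0.61 m away. The other two orange caps were about 0.69 m and 0.73 m away.
- **Click:** the push rose to 8.7 N, then dropped to -3.6 N, as described for the click.
- **Seal:** the TCP went down 4.8 mm past the click to a hard stop, where it no longer moved. The final push was about 21 N, far below the 70 N limit, and it held steady for the last half second.
- **Direction:** the tool heading was about -46.5° against a fitted flower heading of -46.0°, and the last picture shows the beak pointing at the flower.
- **Sideways load:** a force of about 7 N remained at the end, probably from a 1 mm off-centre hold; the tilt reading was negligible.
- **Disagreement:** the camera estimate of the stud height was 82 mm, but contact implied about 80 mm. I went by the contact.
- **Not checked:** I did not measure the seal travel directly, and took no final picture of the other objects. No unexpected contact force showed up in the readings after each move.

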